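# Open the spares chest of a laser-cladding cell by its pop-out T-handle

## Task

Open the blue spares chest: press the red button beside its T-handle so that the handle pops out, turn the handle a quarter turn clockwise (seen from above the lid) to unlatch the lid, then swing the lid all the way back to its stop and leave it standing open. The other things on the bench stay where they are.

Things in the scene. Friction and masses are not known exactly. Their poses are not given: they have to be found in the camera images.
- chest: Blue steel chest fixed to the bench, 220 (x) x 360 (y) x 105 mm high, 125 with its lid. Origin: centre of its underside; x points from the front (latch side, facing the robot) to the back (hinges), y left, z up. A latch plate 58 (x) x 156 (y) mm lies in the lid, its face 128 mm above the bench; in a slot along y lies the black T-handle, the red button 74 mm left (+y) of its middle.
- button_top (a point): Centre of the top of the red release button, 24 mm across. It stands 7 mm above the latch plate and travels 7 mm straight down; its spring takes 2 to 5 N. The handle is let go after about 5 mm. Best pressed with closed fingers: the handle's end lies 24 mm from the button's middle. The point moves with button and lid.
- t_out (a joint): How far the T-handle stands out of the lid (m): 0 flush in its slot (held by a catch), 0.032 popped out on its spring. Flush, it cannot turn.
- t_turn (a joint): Turn of the T-handle (rad): 0 latched, bar along the chest's y axis; grows clockwise seen from above, to a stop at 1.571, bar along the chest's x axis. Turning takes about 0.06 N m, it stays where it is left. The lid is free from about 1.2 rad on, and then rises by itself under the handle.
- t_mid (a point): Middle of the T-handle's top face, on its turning axis, 62 mm behind the lid's front edge. The bar is 100 mm long, 14 mm wide and 14 mm thick, its top at this point; flush, its top is 2 mm above the latch plate's face; popped out, it is 34 mm above it, with 20 mm free beneath the bar.
- t_end (a point): End of the T-handle's bar on the button's side, at mid thickness (7 mm below the bar's top), 50 mm from the turning axis. It starts at the left (+y) of the axis and goes away from the robot, towards the hinge, as the handle turns.
- lid (a joint): Opening angle of the lid (rad): 0 shut, 1.4 back at its stop. Sprung hinges raise the unlatched lid in 1 to 2 s to some 0.3 to 0.8 rad and balance its weight from there on: it follows a push of a few newtons against its front edge or underside and stays where it is left.
- lid_edge (a point): Middle of the lid's front edge, on its top face. The edge is 368 mm long. Shut, it lies 226 mm before and 18 mm above the hinge line; a skirt goes 26 mm straight down from it (at right angles to the lid), so that once the lid stands open the skirt's lower rim is what a finger coming from the front meets first.
- lid_hinge (a point): Middle of the lid's hinge line, which runs along the chest's y axis at the top of its back wall, 107 mm above the bench.
- pick_left: Bystander: steel cutter pick standing on its shank, tip up, 148 mm tall, 58 mm at the flange; origin under its centre.
- pick_right: Bystander: dark cutter pick standing on its shank, tip up, 148 mm tall, 58 mm at the flange; origin under its centre.
- nozzle: Bystander: copper nozzle standing tip up, 62 mm tall, 48 mm wide; origin under its centre.
- paste_can: Bystander: green can, 85 mm tall, 72 mm wide; origin under its centre.
- wrench: Bystander: open-ended wrench lying flat, 200 mm long; origin under its centre.
- caliper: Bystander: digital caliper lying flat, 210 mm long; origin under its centre.

How it is judged:
On the way, in this order (a step that is already met when the one before it is completed fails the run):
1. the button is pressed and the T-handle has popped out (at least 25 of its 32 mm) (value of joint t_out above 0.025 m), for 0.1 s.
2. the T-handle is turned far enough to unlatch the lid (1.2 rad or more) (value of joint t_turn above 1.2 rad and value of joint t_out above 0.015 m), for 0.1 s.
At the end, for the whole second after the job is handed in: The lid stands open at 1.25 rad or more (its stop is at 1.4) and is at rest (under 0.05 rad/s); the T-handle is still out (over 20 mm) and turned (over 1.15 rad) (value of joint lid above 1.25 rad and velocity of joint lid between -0.05 and 0.05 rad/s and value of joint t_turn above 1.15 rad and value of joint t_out above 0.02 m); the robot touches nothing.
It fails at once if one of the loose things on the bench (picks, nozzle, can, wrench, caliper) is moved by more than 25 mm (distance of any of pick_left, pick_right, nozzle, paste_can, wrench, caliper from where it was at the start of the episode above 0.025 m).
It fails at once if a standing pick or the nozzle is knocked over (angle between any of pick_left, pick_right, nozzle's own z axis and vertical above 0.5 rad).
It also fails if it takes over 56 s, if anything falls off the work surface, if the arm or the gripper's body presses on something with over 40 N, if the wrist force passes 120 N, or if a joint passes its speed limit or range.

## Robot

A 6-joint arm with a two-finger parallel gripper is mounted at the origin on the work surface. World frame = base frame: x ahead of the robot, y to its left, z up, the work surface at z = 0. Lengths are in m, angles in rad, forces in N, time in s.
With the tool pointing down it reaches from about 0.375 to 0.9 m from the base axis. Payload 3.1 kg.
Tool frame: the origin (TCP) lies between the finger pads; the fingertips stand 14 mm ahead of it and the grasp point (between the pads) lies 5 mm behind it (robot.finger_overhang is the distance from the TCP to the fingertips, in m); z points along the fingers, y is the line along which they close (so a half turn about z gives the same grasp; the last joint's range is limited). The gripper opens to 87 mm and grips with 3 to 60 N. Pads are 19 mm wide; open, the fingers measure 117 mm over their backs; the gripper's body (75 mm by 190 mm) begins 51 mm behind the grasp point.
Start: joints at [1.02, 0.527, 1.433, -0, 1.181, -0.178], TCP at [0.228, 0.582, 0.237] pointing down, gripper open.
Joint ranges: [-3.08, 3.08], [-0.75, 2.2], [0.22, 2.44], [-1.43, 4.57], [0, 2.65], [-2.85, 2.85]. Speed limits (rad/s): [2.79, 2.79, 3.14, 3.14, 3.14, 3.14].

## Interface

Orientations are given as a unit quaternion [x, y, z, w].
In Python, from rig import monitor, cams, workorder, robot gives the robot as it stands.
- The arm moves only by the tool send_rows, never from a script. Its argument "moves" is one flat list of numbers, 7 for each row, row after row: the opening, from 0 (shut) to 1 (fully open), then the shift along the world's x, y, z in cm, then the turn, a rotation vector about the world's x, y, z in rad. A call has 1 to 5 rows; each row is the pose to reach, as a shift and turn from the pose commanded when the call began; what a row does not reach only later rows make up. A row lasts 1/12 s, in which the tool goes at most 41.7 mm and 7.16 degrees, less where a joint would pass 70% of its speed; a pose out of reach is approached as far as the arm can. A call with a gripper value outside its range is refused whole. The fingers move at their own pace and stop on an object; "grip_force" is the grip in N (left out, the last holds). Time passes only in rows, so rows that repeat a pose let the fingers close. It gives the time, the measured TCP pose, the force, the opening and the grip force at its end, in the units of the state.
- monitor.get_obs(): the state, without advancing time (a new reading comes with each control period).
- cams.camera(name): name is "scene" or "top" or "wrist"; returns a dict with "pixels" (400x640x3 uint8, blue, green, red), "range_z" (400x640 float32, m along the optical axis (not along the pixel's ray), 0 where there is no reading), "fovy" (degrees; the focal length in pixels is half the picture's height over the tangent of half this angle, whatever the lens; pixels are square), "cx", "cy" (the principal point, pixels), "rvec" (rotation vector, rad) and "tvec" (3), from world to camera coordinates, as OpenCV has them; the wrist camera has in their place "hand_eye" (4x4, takes a point from camera to tool coordinates, whose origin is the TCP and whose axes are the flange's). Camera axes: x right, y down, z forward; pixel columns grow to the right and rows downward; lengths in m; the calibration is good to about 2 mm. A picture is of the moment at which its call begins: read the wrist's pose just before it.
- workorder.hand_in(): hands the job in; it is judged then, once.
The state is a dict: "time": time; "q": joint angles; "joint_velocities": joint speeds; "joint_torque": joint torques, N m; "position": TCP position; "tool_rot": TCP orientation; "ft_force": force on the tool from outside, world axes, zero at the start; "moment": the same for the moment, N m; "grip_width": finger opening in m; "grip_force": force on a finger pad.
Only numpy, scipy, OpenCV 4.12 (cv2) and the standard library are available. Lean on these libraries where they do the work, as an engineer would, in place of code of your own. Each camera call takes 0.05 s, during which the arm holds its last target. There are 200 camera calls.

## Working session

There is one attempt and no reset: what is moved stays moved. The work goes in short steps, Python scripts to look and compute and a tool call to move; the robot and the scene stay as the last step left them, time stands still between calls to the robot, and variables do not carry over. Pictures are saved under pics/ and viewed, at most 10 in all, crops included, and the job is handed in when it is done.

Besides the shell and the picture viewer there is one more tool, called by a JSON object that holds its "op" and its "data", one argument or row to a line. send_rows: Moves the arm, as the interface text tells. Its arguments: {"type":"object","properties":{"moves":{"type":"array","items":{"type":"number"}},"grip_force":{"type":"number"}},"required":["moves"]}

```bash
mkdir -p pics; cat > h.py <<'E'
from rig import monitor, cams, workorder, robot
import numpy as np, cv2
from scipy.spatial.transform import Rotation as R
def cam(n):
    o=monitor.get_obs(); c=cams.camera(n); c['obs']=o
    h,w=c['pixels'].shape[:2]; c['f']=h/2/np.tan(np.radians(c['fovy'])/2); return c
def world(c,u,v,r=2):
    p=c['range_z'][v-r:v+r+1,u-r:u+r+1]; z=np.median(p[p>0])
    q=np.array([(u-c['cx'])/c['f']*z,(v-c['cy'])/c['f']*z,z])
    if 'hand_eye' in c:
        q=(c['hand_eye']@np.r_[q,1])[:3]
        return R.from_quat(c['obs']['tool_rot']).apply(q)+c['obs']['position']
    return R.from_rotvec(np.ravel(c['rvec'])).inv().apply(q-np.ravel(c['tvec']))
E
python3 - <<'E'
from h import *
import pickle
for n in('scene','top'):
    c=cam(n); pickle.dump(c,open(n+'.pkl','wb')); cv2.imwrite(f'pics/{n}0.png',c['pixels'])
print(c['obs'])
E
```

```text
{'time': 0.05, 'q': array([ 1.01950144e+00,  5.28468849e-01,  1.43385393e+00, -1.31632758e-05,
        1.18142540e+00, -1.78498942e-01]), 'joint_velocities': array([ 1.44244880e-04, -6.60646907e-05, -1.00827948e-03,  1.18410672e-03,
        5.04364612e-04,  2.93006151e-04]), 'joint_torque': array([-1.03089649e-03, -4.41368937e+01, -1.77342296e+01,  6.35543768e-02,
        5.34096546e-02, -2.31578383e-05]), 'position': array([0.22724763, 0.58148542, 0.23558535]), 'tool_rot': array([ 1.85317900e-01,  9.82678032e-01, -1.00897390e-03, -3.78916736e-04]), 'ft_force': array([ 0.25053059, -0.39947943, -0.61850027]), 'moment': array([-0.02065149, -0.02431512,  0.00260039]), 'grip_force': 0.0, 'grip_width': 0.08637854652990751}
```

View pics/top0.png

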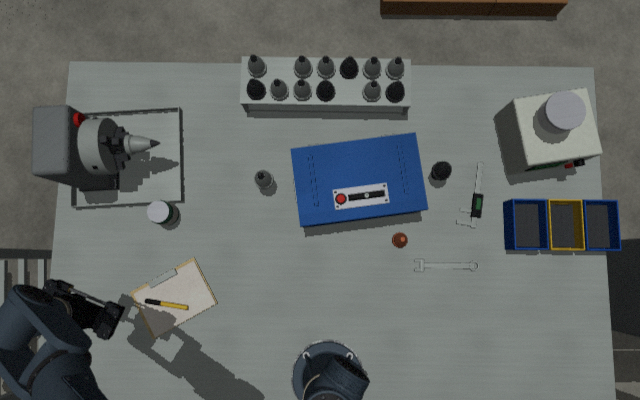

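View pics/scene0.png

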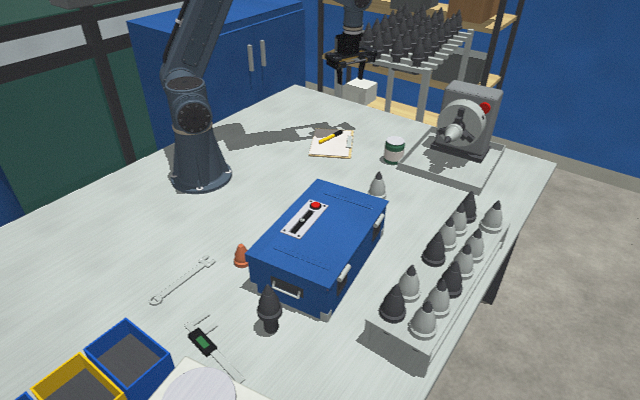

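The top view shows the chest lid with corners at about (291,149), (415,133), (427,208) and (302,226), and the button at (341,198). The handle runs to (386,195). The nozzle stands at (400,240), just in front of the chest's right side, with the picks at (263,180) and (441,172).

```bash
python3 - <<'E'
from h import *
import pickle
c=pickle.load(open('top.pkl','rb'))
for n,u,v in [('btn',341,198),('hmid',366,196),('hend',384,195),('FL',304,223),('FR',424,207),('BL',294,151),('BR',413,136),('noz',400,240),('pl',263,178),('pr',441,172),('plate',389,205)]:
    print(n,world(c,u,v,1).round(4))
print(c['f'])
s=pickle.load(open('scene.pkl','rb'))
print('scene btn',world(s,316,205,1).round(4))
cv2.imwrite('pics/crop.png',cv2.resize(c['pixels'][175:225,320:400],None,fx=8,fy=8,interpolation=cv2.INTER_CUBIC))
E
```

```text
btn [ 0.5213 -0.0327  0.1364]
hmid [ 0.5285 -0.1038  0.132 ]
hend [ 0.5323 -0.1553  0.1294]
FL [0.4499 0.0712 0.1273]
FR [ 0.4998 -0.2698  0.1243]
BL [0.6586 0.1041 0.1251]
BR [ 0.7076 -0.2412  0.1242]
noz [ 0.4081 -0.2114  0.058 ]
pl [0.5781 0.1914 0.1258]
pr [ 0.6057 -0.3254  0.1053]
plate [ 0.5042 -0.1699  0.1256]
440.30188859276024
scene btn [ 0.5263 -0.0348  0.1382]
```

View pics/crop.png

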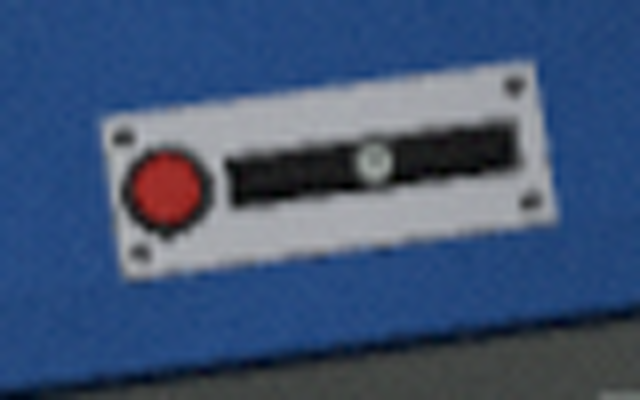

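{"op": "send_rows", "data": {
  "moves": [0,8.5,-18,0,0,0,-0.3,0,8.5,-18,0,0,0,-0.3,0,8.5,-18,0,0,0,-0.3,0,8.5,-18,0,0,0,-0.3,0,8.5,-18,0,0,0,-0.3],
  "grip_force": 20
}}

```text
time: 0.52
position: [0.3128, 0.3993, 0.2361]
tool_rot: [0.33, 0.944, -0.001, -0.0]
ft_force: [0.1, -0.1, -0.3]
grip_width: 0.0615
grip_force: 0.0
```

{"op": "send_rows", "data": {
  "moves": [0,8.5,-18,0,0,0,-0.3,0,8.5,-18,0,0,0,-0.3,0,8.5,-18,0,0,0,-0.3,0,8.5,-18,0,0,0,-0.3,0,8.5,-18,0,0,0,-0.3]
}}

```text
time: 0.93
position: [0.3982, 0.2195, 0.2364]
tool_rot: [0.468, 0.884, -0.0, 0.0]
ft_force: [-0.3, -0.6, 0.2]
grip_width: 0.0285
grip_force: 0.0
```

{"op": "send_rows", "data": {
  "moves": [0,8.5,-18,0,0,0,-0.3,0,8.5,-18,0,0,0,-0.3,0,8.5,-18,0,0,0,-0.3,0,8.5,-18,0,0,0,-0.3,0,8.5,-18,0,0,0,-0.3]
}}

```text
time: 1.35
position: [0.4837, 0.0391, 0.2365]
tool_rot: [0.595, 0.804, -0.0, 0.0]
ft_force: [0.4, 1.2, 0.3]
grip_width: 0.0017
grip_force: 0.0
```

{"op": "send_rows", "data": {
  "moves": [0,3.8,-7.2,-4,0,0,-0.15,0,3.8,-7.2,-4,0,0,-0.15,0,3.8,-7.2,-4,0,0,-0.15,0,3.8,-7.2,-4,0,0,-0.15,0,3.8,-7.2,-4,0,0,-0.15]
}}

```text
time: 1.77
position: [0.5197, -0.0297, 0.196]
tool_rot: [0.653, 0.757, -0.0, -0.001]
ft_force: [-0.8, 0.3, 1.1]
grip_width: 0.0001
grip_force: 0.0
```

```bash
python3 - <<'E'
from h import *
import pickle
c=cam('wrist'); pickle.dump(c,open('w1.pkl','wb')); cv2.imwrite('pics/w1.png',c['pixels'])
print(c['obs']['position'],c['obs']['tool_rot'],c['hand_eye'])
E
```

```text
[ 0.51969811 -0.02966392  0.19596649] [ 6.53231474e-01  7.57156976e-01 -3.45629029e-04 -1.35445832e-03] [[-5.48699024e-04 -9.64135388e-01 -2.65410349e-01  7.16928200e-02]
 [ 9.99999794e-01 -6.17546085e-04  1.75950646e-04  5.59623430e-04]
 [-3.33543366e-04 -2.65410198e-01  9.64135528e-01 -1.47451511e-01]
 [ 0.00000000e+00  0.00000000e+00  0.00000000e+00  1.00000000e+00]]
```

View pics/w1.png

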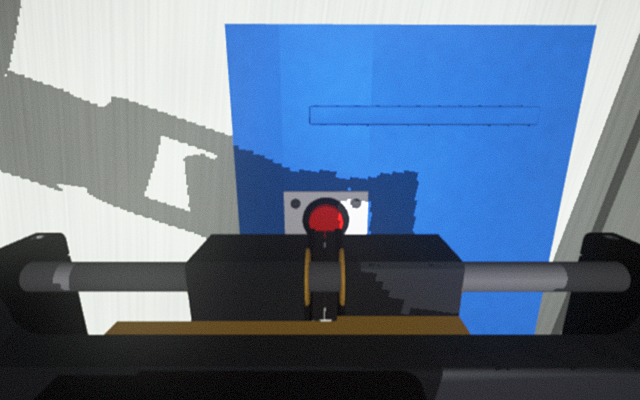

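The wrist view shows the red button at about (326,218), partly hidden by the closed fingers, with the plate's left end behind it.

```bash
python3 - <<'E'
from h import *
import pickle
c=pickle.load(open('w1.pkl','rb'))
print(world(c,326,218,2),world(c,326,212,2), world(c,295,215,1), world(c,361,220,1))
p=c['pixels'].astype(int); m=(p[...,2]>130)&(p[...,1]<90)&(p[...,0]<90)
v,u=np.nonzero(m); print(u.min(),u.max(),v.min(),v.max())
t=R.from_quat(c['obs']['tool_rot']).as_matrix(); print(t)
c=pickle.load(open('top.pkl','rb'));p=c['pixels'].astype(int); m=(p[...,2]>130)&(p[...,1]<90)&(p[...,0]<90);m[:180]=0;m[220:]=0;m[:,:325]=0;m[:,360:]=0
v,u=np.nonzero(m);print(u.mean(),v.mean(),len(u))
for uu,vv in[(u.mean(),v.mean()),(366.25,194.75)]:
  d=R.from_rotvec(np.ravel(c['rvec'])).inv(); o=d.apply(-np.ravel(c['tvec'])); r=d.apply([(uu-c['cx'])/c['f'],(vv-c['cy'])/c['f'],1]); z=.135 if uu<350 else .130; print(o+r*(z-o[2])/r[2])
E
```

```text
[ 0.52121969 -0.02901964  0.13572305] [ 0.52058295 -0.02474958  0.13584596] [ 0.49978672 -0.03234186  0.12882518] [ 0.54610451 -0.02912225  0.12908107]
309 343 206 230
[[-0.14657361  0.9891966  -0.00250263]
 [ 0.98919847  0.14657704  0.00124616]
 [ 0.00159952 -0.00229294 -0.99999609]]
340.4186046511628 198.02325581395348 43
[ 0.52138362 -0.03109264  0.135     ]
[ 0.53234272 -0.10470863  0.13      ]
```

{"op": "send_rows", "data": {
  "moves": [0,0.2,-0.2,-3,0,0,0,0,0.2,-0.2,-4.2,0,0,0,0,0.2,-0.2,-4.7,0,0,0,0,0.2,-0.2,-5.1,0,0,0,0,0.2,-0.2,-5.4,0,0,0]
}}

```text
time: 2.23
position: [0.521, -0.0301, 0.1433]
tool_rot: [0.652, 0.758, -0.0, -0.001]
ft_force: [-2.2, 0.5, 4.0]
grip_width: 0.0004
grip_force: 1.9
```

{"op": "send_rows", "data": {
  "moves": [0,0,0,-0.05,0,0,0,0,0,0,-0.1,0,0,0]
}}

```text
time: 2.4
position: [0.522, -0.0307, 0.1425]
tool_rot: [0.652, 0.758, 0.0, -0.0]
ft_force: [-3.7, 1.8, 6.5]
grip_width: 0.0002
grip_force: 2.7
```

{"op": "send_rows", "data": {
  "moves": [0,0,0,4,0,0,0,0.4,0,0,7,0,0,0,0.6,1,-3.5,8,0,0,0,0.6,1,-7.4,8,0,0,0,0.6,1,-7.4,8,0,0,0]
}}

```text
time: 2.82
position: [0.5361, -0.1124, 0.2241]
tool_rot: [0.654, 0.756, 0.0, 0.006]
ft_force: [0.3, 0.3, -0.3]
grip_width: 0.0195
grip_force: 0.0
```

```bash
python3 - <<'E'
from h import *
import pickle
c=cam('wrist'); pickle.dump(c,open('w2.pkl','wb'))
t=cam('top'); pickle.dump(t,open('t2.pkl','wb'))
print(c['obs']['position'],c['obs']['ft_force'])
cv2.imwrite('pics/w2.png',c['pixels'])
E
```

```text
[ 0.53610788 -0.11237776  0.22414774] [ 0.25420216  0.26833331 -0.31468298]
```

View pics/w2.png

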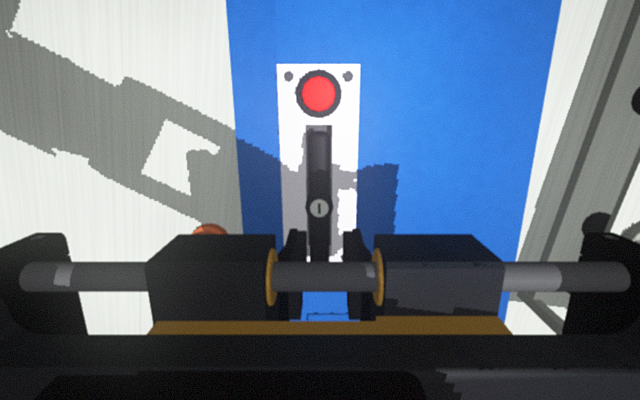

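The handle has popped out: the bar spans (318,128) down past its pivot at (319,208), the button is at (319,93), and the open fingers straddle the bar.

```bash
python3 - <<'E'
from h import *
import pickle
c=pickle.load(open('w2.pkl','rb'))
for n,u,v in[('btn',319,93),('end',318,131),('mid',319,208),('bar',318,180)]: print(n,world(c,u,v,1).round(4))
print(monitor.get_obs()['position'])
E
```

```text
btn [ 0.522  -0.0319  0.1358]
end [ 0.5249 -0.0559  0.1588]
mid [ 0.5326 -0.1055  0.1649]
bar [ 0.5293 -0.0871  0.163 ]
[ 0.53327349 -0.10723081  0.22227962]
```

{"op": "send_rows", "data": {
  "moves": [0.6,0,0,-3,0,0,0,0.6,0,0,-6,0,0,0,0.6,0,0,-7,0,0,0,0.6,0,0,-7,0,0,0,0.4,0,0,-7,0,0,0]
}}

```text
time: 3.33
position: [0.5325, -0.105, 0.1514]
tool_rot: [0.652, 0.758, -0.0, -0.001]
ft_force: [0.5, 0.3, 0.9]
grip_width: 0.049
grip_force: 0.0
```

{"op": "send_rows", "data": {
  "moves": [0,0,0,0,0,0,0,0,0,0,0,0,0,0,0,0,0,0,0,0,0,0,0,0,0,0,0,0,0,0,0,0,0,0,0],
  "grip_force": 15
}}

```text
time: 3.75
position: [0.5327, -0.1061, 0.1522]
tool_rot: [0.653, 0.757, 0.0, 0.0]
ft_force: [-4.4, -2.7, 0.6]
grip_width: 0.0201
grip_force: 3.1
```

{"op": "send_rows", "data": {
  "moves": [0,0,0,0,0,0,0,0,0,0,0,0,0,0,0,0,0,0,0,0,0]
}}

```text
time: 4.0
position: [0.5319, -0.1061, 0.1517]
tool_rot: [0.653, 0.758, -0.001, -0.0]
ft_force: [-3.6, -1.7, 3.2]
grip_width: 0.0184
grip_force: 15.0
```

{"op": "send_rows", "data": {
  "moves": [0,0,0,0,0,0,-0.12,0,0,0,0,0,0,-0.24,0,0,0,0,0,0,-0.36,0,0,0,0,0,0,-0.48,0,0,0,0,0,0,-0.6]
}}

```text
time: 4.42
position: [0.5312, -0.106, 0.1514]
tool_rot: [0.849, 0.529, -0.001, -0.001]
ft_force: [-3.4, -1.7, 2.1]
grip_width: 0.0181
grip_force: 15.0
```

{"op": "send_rows", "data": {
  "moves": [0,0,0,0,0,0,-0.1,0,0,0,0,0,0,-0.2,0,0,0,0,0,0,-0.3,0,0,0,0,0,0,-0.4,0,0,0,0,0,0,-0.5]
}}

```text
time: 4.83
position: [0.5307, -0.1056, 0.1512]
tool_rot: [0.953, 0.303, -0.002, -0.001]
ft_force: [-5.0, -0.7, 2.0]
grip_width: 0.0182
grip_force: 15.0
```

{"op": "send_rows", "data": {
  "moves": [0,0,0,0,0,0,-0.12,0,0,0,0,0,0,-0.24,0,0,0,0,0,0,-0.36,0,0,0,0,0,0,-0.42,0,0,0,0,0,0,-0.42]
}}

```text
time: 5.25
position: [0.5317, -0.105, 0.1514]
tool_rot: [0.995, 0.099, -0.001, -0.001]
ft_force: [-3.2, 2.0, 3.0]
grip_width: 0.0179
grip_force: 15.0
```

{"op": "send_rows", "data": {
  "moves": [0.5,0,0,0.1,0,0,0,0.5,0,0,0.4,0,0,0,0.5,-0.3,0,2.5,0,0,0,0.5,-2,-0.3,6,0,0,0,0.5,-5,-0.8,9,0,0,0]
}}

```text
time: 5.67
position: [0.4863, -0.1149, 0.2422]
tool_rot: [0.995, 0.1, 0.002, 0.001]
ft_force: [0.7, -0.3, 0.4]
grip_width: 0.0408
grip_force: 0.0
```

{"op": "send_rows", "data": {
  "moves": [0,-4,-0.6,3,0,0,0,0,-8,-1.2,3,0,0,0,0,-10,-1.5,3,0,0,0,0,-10,-1.5,3,0,0,0,0,-10,-1.5,3,0,0,0]
}}

```text
time: 6.08
position: [0.3833, -0.1294, 0.2715]
tool_rot: [0.995, 0.099, 0.001, 0.001]
ft_force: [0.1, 0.8, -0.6]
grip_width: 0.0181
grip_force: 0.0
```

```bash
python3 - <<'E'
from h import *
import pickle
c=cam('scene'); pickle.dump(c,open('s3.pkl','wb')); cv2.imwrite('pics/s3.png',c['pixels'])
print(c['obs']['position'],c['obs']['ft_force'],c['obs']['q'])
E
```

```text
[ 0.38331056 -0.12939343  0.27154402] [ 0.05382715  0.7631525  -0.6027186 ] [-6.03770284e-01  1.73475455e-01  1.90582246e+00  4.24438035e-04
  1.05912593e+00  7.69474624e-01]
```

View pics/s3.png

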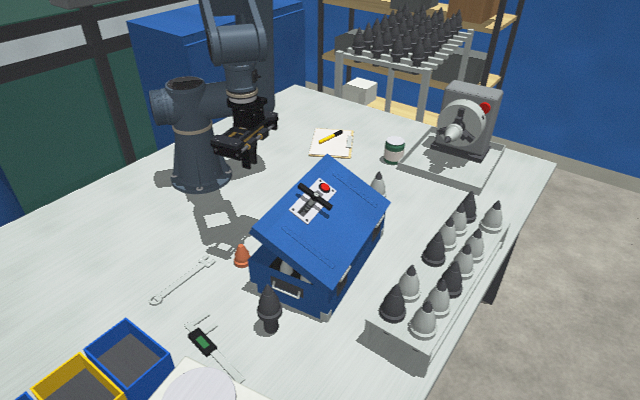

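The lid has unlatched and is rising: its front edge runs from (330,157) to (251,230), and the bar lies across the plate at (315,196).

{"op": "send_rows", "data": {
  "moves": [0,0,0,0,0,0,0,0,0,0,0,0,0,0,0,0,0,0,0,0,0,0,0,0,0,0,0,0,0,0,0,0,0,0,0]
}}

```text
time: 6.55
position: [0.3838, -0.1287, 0.2705]
tool_rot: [0.995, 0.1, -0.0, -0.0]
ft_force: [0.5, -0.0, -0.4]
grip_width: 0.0006
grip_force: 0.0
```

{"op": "send_rows", "data": {
  "moves": [0,0,0,0,0,0,0,0,0,0,0,0,0,0,0,0,0,0,0,0,0,0,0,0,0,0,0,0,0,0,0,0,0,0,0]
}}

```text
time: 6.97
position: [0.3833, -0.1288, 0.2708]
tool_rot: [0.995, 0.099, 0.0, 0.0]
ft_force: [-1.0, -0.0, 0.1]
grip_width: 0.0004
grip_force: 0.0
```

```bash
cat > lid.py <<'E'
from h import *
import sys
c=cam('scene'); print(c['obs']['position'].round(4))
# world points near the lid, blue
v,u=np.mgrid[0:400,0:640]; z=c['range_z']; k=z>0
P=np.stack([(u-c['cx'])/c['f']*z,(v-c['cy'])/c['f']*z,z],-1)[k]
P=R.from_rotvec(np.ravel(c['rvec'])).inv().apply(P-np.ravel(c['tvec']))
b=c['pixels'][k].astype(int); blue=(b[:,0]>b[:,2]+50)
a=.148; ex=np.array([np.cos(a),np.sin(a),0]); ey=np.array([-np.sin(a),np.cos(a),0])
H=np.array([.694,-.082,.107]); Q=P-H; X=Q@ex; Y=Q@ey; Z=Q[:,2]
m=blue&(abs(Y)<.17)&(X>-.25)&(X<.06)&(Z>.0)&(Z<.26)
X,Y,Z=X[m],Y[m],Z[m]
# angle: points on the lid's top face satisfy X sin+Z cos = .018
th=np.linspace(0,1.5,301); n=[(abs(X*np.sin(t)+Z*np.cos(t)-.018)<.003).sum() for t in th]
print('lid angle',th[np.argmax(n)],max(n),len(X))
E
python3 lid.py
```

```text
[ 0.3833 -0.1288  0.2708]
lid angle 0.63 7569 8622
```

{"op": "send_rows", "data": {
  "moves": [0,2,0.3,-4.3,0,0,0,0,5,0.8,-4.3,0,0,0,0,8,1.3,-4.3,0,0,0,0,9.3,1.5,-4.3,0,0,0,0,9.3,1.5,-4.3,0,0,0]
}}

```text
time: 7.43
position: [0.4797, -0.1141, 0.2277]
tool_rot: [0.995, 0.1, 0.001, 0.001]
ft_force: [0.3, -0.4, 0.4]
grip_width: 0.001
grip_force: 0.0
```

{"op": "send_rows", "data": {
  "moves": [0,1,0.15,0,0,0,0,0,2,0.3,0,0,0,0,0,3,0.4,0.7,0,0,0,0,4,0.6,1.8,0,0,0,0,5,0.75,2.9,0,0,0]
}}

```text
time: 7.85
position: [0.5254, -0.1063, 0.2567]
tool_rot: [0.995, 0.099, -0.002, -0.0]
ft_force: [-0.7, -0.3, -1.3]
grip_width: 0.0003
grip_force: 0.5
```

{"op": "send_rows", "data": {
  "moves": [0,1,0.15,1.1,0,0,0,0,2,0.3,2,0,0,0,0,3,0.45,2.7,0,0,0,0,4,0.6,3.4,0,0,0,0,5,0.75,4.1,0,0,0]
}}

```text
time: 8.27
position: [0.5759, -0.0988, 0.2981]
tool_rot: [0.995, 0.099, -0.001, -0.0]
ft_force: [-0.3, 0.0, -0.8]
grip_width: 0.0003
grip_force: 0.4
```

{"op": "send_rows", "data": {
  "moves": [0,1,0.15,0.6,0,0,0,0,2,0.3,1,0,0,0,0,3,0.45,1.5,0,0,0,0,4,0.6,1.8,0,0,0,0,5,0.75,2.2,0,0,0]
}}

```text
time: 8.68
position: [0.6259, -0.0913, 0.3199]
tool_rot: [0.995, 0.099, -0.001, -0.0]
ft_force: [-1.3, 0.7, -1.5]
grip_width: 0.0004
grip_force: 0.4
```

```bash
python3 lid.py
```

```text
[ 0.6259 -0.0913  0.3199]
lid angle 1.34 5073 6545
```

Nearly there (1.34 rad, good contact); push on to the stop.

{"op": "send_rows", "data": {
  "moves": [0,0.5,0.07,0.1,0,0,0,0,0.9,0.13,0.2,0,0,0,0,1.3,0.2,0.2,0,0,0]
}}

```text
time: 8.98
position: [0.6381, -0.0896, 0.3219]
tool_rot: [0.995, 0.099, -0.002, 0.0]
ft_force: [-7.6, -2.1, 3.5]
grip_width: 0.0004
grip_force: 3.8
```

{"op": "send_rows", "data": {
  "moves": [0,0.3,0.05,0,0,0,0,0,0.3,0.05,0,0,0,0]
}}

```text
time: 9.15
position: [0.6388, -0.0894, 0.3218]
tool_rot: [0.995, 0.099, -0.005, 0.0]
ft_force: [-8.9, -1.9, 5.3]
grip_width: 0.0007
grip_force: 4.5
```

At the stop. Withdraw slowly at first, then check.

{"op": "send_rows", "data": {
  "moves": [0,-0.8,-0.1,0,0,0,0,0,-2,-0.3,0,0,0,0,0,-5,-0.75,0,0,0,0,0,-9,-1.3,0,0,0,0,0,-12,-1.8,0,0,0,0]
}}

```text
time: 9.57
position: [0.5198, -0.1064, 0.3212]
tool_rot: [0.995, 0.099, -0.001, -0.0]
ft_force: [-0.2, -0.2, -0.6]
grip_width: 0.0001
grip_force: 0.0
```

{"op": "send_rows", "data": {
  "moves": [0,-4,-0.6,0,0,0,0,0,-6,-0.9,0,0,0,0,0,-6,-0.9,0,0,0,0,0,-6,-0.9,0,0,0,0,0,-6,-0.9,0,0,0,0]
}}

```text
time: 9.98
position: [0.4634, -0.1162, 0.3223]
tool_rot: [0.995, 0.099, 0.001, 0.0]
ft_force: [0.2, -0.4, 0.5]
grip_width: 0.0007
grip_force: 0.0
```

{"op": "send_rows", "data": {
  "moves": [0,0,0,0,0,0,0,0,0,0,0,0,0,0,0,0,0,0,0,0,0,0,0,0,0,0,0,0,0,0,0,0,0,0,0]
}}

```text
time: 10.4
position: [0.4627, -0.1157, 0.3216]
tool_rot: [0.995, 0.099, -0.0, -0.0]
ft_force: [0.4, -0.4, 0.7]
grip_width: 0.0004
grip_force: 0.0
```

```bash
(cat lid.py; echo "cv2.imwrite('pics/s4.png',c['pixels'])") | python3 -
```

```text
[ 0.4627 -0.1157  0.3216]
lid angle 1.3900000000000001 4686 6215
```

View pics/s4.png

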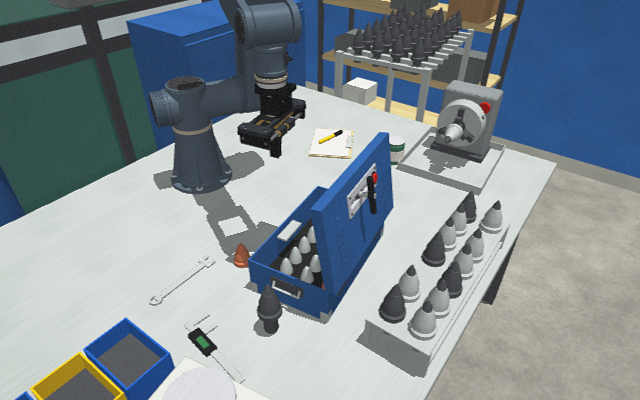

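The lid stands at its stop at 1.39 rad. The handle is out and turned (bar at (372,195), across the plate), the bystanders visible from here are unmoved and the arm is clear.

```bash
python3 -c "
from rig import workorder; print(workorder.hand_in())"
```

```text
the job is handed in; nothing more can be done
None
```

I opened the chest and handed the job in: the handle is popped out and turned, and the lid measured 1.39 rad, at its stop, with the arm clear; the bystanders I could see in the last picture had not moved, but the hand-in gave no verdict.

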